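# Set a beaker under the rim gauge and hold the boom at its mark

### The job

Stand the loose clay beaker upright in the middle of the gauge's wheel and let go of it. Then squeeze the boom's handle so that its lock button goes in, slide the boom out until its pointer is level with the rider on the scale, and finish holding it there, still squeezed, because a spring pulls it back. Leave the rider where it is set, the beaker standing, and the other ware undisturbed.

Things in the scene. Friction and masses are not known exactly. Their poses are not given: they have to be found in the camera images.
- gauge: Fixed bench gauge: grey base plate 140 x 470 x 12 mm, column, level aluminium sleeve with a telescoping boom, and a wheel. Origin: base centre line at table height, 250 mm short of the plate's +y end; z up. y is the way the boom slides out, over the wheel. Yaw within 0.25 rad. Offsets below are in these axes (x, y, z), mm. White scale plate (ticks 10 mm) on the sleeve's +x side.
- wheel_top (a point): Centre of the top face of the wheel head, an aluminium disc 120 mm across, 40 mm above the table, that does not turn. At (0, 180, 40) mm from the gauge's origin.
- beaker: Loose straight open clay beaker, the only one: 85 mm tall, 54 mm across the foot, 58 mm across the rim, wall 4 mm, 0.13 to 0.22 kg. Origin: centre of its underside, z up along its axis. It starts upright on the table on the wheel's side of the gauge.
- boom (a joint): How far the boom is out, in m, along the gauge's +y: 0 fully home (at the start), 0.17 end stop. Until the lock button is in, a barb stops it after about 2 mm. A spring pulls it home with about 2.5 N at 0, 4.5 N at 0.17; pushed home again it needs the button in too for the last 25 mm.
- handle: Black upright handle block on the boom, squeezed from above together with its lock button. Origin: middle of its foot, axes parallel to the gauge's; boom home: at (0, -15, 192) from the gauge. 24 mm along y, 70 tall (top at z 262, nothing stands higher). Bare side at x -16, button face at x +18: the squeeze closes along x, 34 mm wide (28 with the button in).
- handle_grip (a point): Point to squeeze, on the handle 43 mm above its foot (235 mm above the table), at handle x = 0, y = 0.
- lock_button (a joint): How far the steel lock button is pressed, in m: 0 out (locked), 0.006 fully in. It moves along the gauge's -x; spring 2 N to start, 5.7 N fully in; it springs out when let go. The boom is free once it is in by 0.0045 or more. Its face is 18 mm along y and 46 mm tall, centred on the height of handle_grip.
- rider (a joint): Where the rider is set on the scale, in m, in the same measure as joint boom: the pointer is level with the rider when the boom reads the same value (0.075 to 0.14).
- rider_mark (a point): Middle of the inner face of the rider, a small brass block 10 mm wide along y, on the outer edge of the scale plate, 171 mm above the table. It can be pushed along if knocked. Axes parallel to the gauge's.
- pointer_tip (a point): Tip of the boom's thin dark pointer, which moves with the boom above the scale plate, 210 mm behind (-y of) the handle's middle, and passes 3 mm beside the rider.
- teapot: Bystander: round clay teapot, 164 mm across the belly, 118 mm tall (spout 125), loose; spout and handle reach 125 mm from its axis. Origin under its centre.
- vase: Bystander: narrow-necked clay vase, 76 mm across, 125 mm tall, loose. Origin under its centre.
- bowl: Bystander: shallow clay bowl, 100 mm across, 45 mm tall, loose. Origin under its centre.
- sleeve_mouth (a point): Centre of the sleeve's open end, at (0, -40, 175) from the gauge's origin. The sleeve is 36 mm square (z 157 to 193), 220 mm long towards -y; a small steel keeper on it reaches z 209 at y -56.
- stylus_tip (a point): Lower end of the thin stylus hanging from the boom's front rod (10 mm thick, z 175), z 140. With the boom home it is at y 50, that is 65 mm ahead of the handle's middle and 130 mm short of the wheel's centre; it moves with the boom and passes 15 mm above the standing beaker.
Mind the look-alikes: they are no part of the job. Leave any black, green or yellow look-alike of the beaker alone.

How it is judged (in metres and radians):
On the way, in this order (a step that is already met when the one before it is completed fails the run):
1. the beaker stands upright in the middle of the wheel, let go of, with the boom still home (horizontal distance between beaker and wheel_top below 0.015 m and z of beaker in the frame of wheel_top between -0.004 and 0.004 m and angle between beaker's own z axis and vertical below 0.1 rad and linear speed of beaker below 0.03 m/s and contact force between the fingers and beaker below 0.1 N and value of joint boom below 0.006 m), for 0.2 s.
2. the lock button is squeezed in with the boom still home (value of joint lock_button above 0.0045 m and value of joint boom below 0.01 m and contact force between the fingers and handle above 1 N), for 0.05 s.
At the end, for the whole second after the job is handed in: The fingers hold the handle squeezed (button in by at least 4.5 mm, more than 1.5 N on it) and the boom still, with the pointer within 5 mm of the middle of the rider along the scale; the beaker stands upright and untouched on the wheel, its centre within 15 mm of the wheel's (y of pointer_tip in the frame of rider_mark between -0.005 and 0.005 m and velocity of joint boom between -0.01 and 0.01 m/s and value of joint lock_button above 0.0045 m and contact force between the fingers and handle above 1.5 N and horizontal distance between beaker and wheel_top below 0.015 m and z of beaker in the frame of wheel_top between -0.004 and 0.004 m and angle between beaker's own z axis and vertical below 0.1 rad and linear speed of beaker below 0.02 m/s and contact force between each of the arm, the fingers, handle and beaker below 0.1 N); the arm keeps its last pose, push and grip.
It fails at once if the rider is shifted by more than 4 mm (distance of rider_mark from where it was at the start of the episode above 0.004 m).
It fails at once if the beaker is knocked over (angle between beaker's own z axis and vertical above 0.7 rad).
It fails at once if a bystander is moved by more than 25 mm (distance of any of teapot, vase, bowl from where it was at the start of the episode above 0.025 m).
It also fails if it takes over 59 s, if anything falls off the work surface, if the arm or the gripper's body presses on something with over 40 N, if the wrist force passes 120 N, or if a joint passes its speed limit or range.

### The arm

A 7-joint arm with a two-finger parallel gripper is mounted at the origin on the work surface. World frame = base frame: x ahead of the robot, y to its left, z up, the work surface at z = 0. Lengths are in m, angles in degrees, forces in N, time in s.
With the tool pointing down it reaches from about 0.425 to 0.925 m from the base axis. Payload 6.8 kg.
Tool frame: the origin (TCP) lies between the finger pads; the fingertips stand 11 mm ahead of it and the grasp point (between the pads) lies 8 mm behind it; z points along the fingers, y is the line along which they close (so a half turn about z gives the same grasp; the last joint's range is limited). The gripper opens to 85 mm and grips with 20 to 120 N. Pads are 22 mm wide; open, the fingers measure 114 mm over their backs; the gripper's body (76 mm by 85 mm) begins 54 mm behind the grasp point. The pads swing forward as they close: fully open they stand 13 mm farther back than shut.
Start: joints at [-69.62, 27.33, 1.283, 89.118, -0.659, 63.558, -4.761], TCP at [0.302, 0.604, 0.242] pointing down, gripper open.
Joint ranges: [-169.35, 169.35], [-19.33, 120.38], [-80.79, 83.38], [13.8, 139.57], [-78.32, 258.32], [9.67, 109.79], [-169.56, 169.56]. Speed limits (degrees/s): [136.94, 136.94, 180, 180, 180, 180, 180].

### API

Orientations are given as [roll, pitch, yaw] about the fixed x, y, z axes, in that order (R = Rz(yaw) Ry(pitch) Rx(roll)).
In Python, from plant import bot gives the robot as it stands.
- The arm moves only by the tool apply_moves, never from a script. Its arguments are lists of equal length, an entry for each row: "grip": the finger opening in m, from 0 to 0.0854; "translation": the shift along the tool's x, y, z in m, a list of three; "delta_rot": the turn, a rotation vector about the tool's x, y, z in rad, a list of three. In form: {"grip": [grip, ...], "translation": [[dx, dy, dz], ...], "delta_rot": [[rx, ry, rz], ...]}. A call has exactly 8 rows; each row shifts and turns the commanded pose from where the row before left it, along the tool's axes as they then stand; what a row does not reach is not made up. A row lasts 1/10 s, in which the tool goes at most 50 mm and 8.59 degrees, less where a joint would pass 70% of its speed; a pose out of reach is approached as far as the arm can. A call with a gripper value outside its range is refused whole. The fingers move at their own pace and stop on an object; "grip_force" is the grip in N (left out, the last holds). Time passes only in rows, so rows that do not move let the fingers close, or fill a call up. It gives the time, the measured TCP pose, the force, the opening and the grip force at its end, in the units of the state.
- bot.observe(): the state, without advancing time (a new reading comes with each control period).
- bot.grab_frame(name): name is "side" or "top" or "wrist"; returns the picture (384x512x3 uint8, blue, green, red); there is no depth.
- bot.camera_params(name): a dict with "mtx" (3x3 intrinsics, pixels), "R" (3x3) and "t" (3): a world point X has camera coordinates R X + t. Camera axes: x right, y down, z forward; pixel columns grow to the right and rows downward; lengths in m; the calibration is good to about 2 mm. A picture is of the moment at which its call begins: read the wrist's pose just before it. camera_params takes no time and is no camera call; for the wrist camera it gives the pose at the moment of the call.
- bot.finish_job(): hands the job in; it is judged then, once.
The state is a dict: "time": time; "q": joint angles; "qvel": joint speeds; "joint_torque": joint torques, N m; "tool_pos": TCP position; "eef_rot": TCP orientation; "wrist_force": force on the tool from outside, world axes, zero at the start; "moment": the same for the moment, N m; "gripper_width": finger opening in m; "grasp_force": force on a finger pad.
Only numpy, scipy, OpenCV 4.12 (cv2) and the standard library are available. Lean on these libraries where they do the work, as an engineer would, in place of code of your own. Each camera call takes 0.05 s, during which the arm holds its last target. There are 200 camera calls.

## Working session

There is one attempt and no reset: what is moved stays moved. The work goes in short steps, Python scripts to look and compute and a tool call to move; the robot and the scene stay as the last step left them, time stands still between calls to the robot, and variables do not carry over. Pictures are saved under pics/ and viewed, at most 10 in all, crops included, and the job is handed in when it is done.

Besides the shell and the picture viewer there is one more tool, called by a JSON object that holds its "fn" and its "kwargs". apply_moves: Moves the arm, as the interface text tells. Its arguments: {"type":"object","properties":{"grip":{"type":"array","items":{"type":"number"}},"translation":{"type":"array","items":{"type":"array","items":{"type":"number"}}},"delta_rot":{"type":"array","items":{"type":"array","items":{"type":"number"}}},"grip_force":{"type":"number"}},"required":["grip","translation","delta_rot"]}

```bash
mkdir -p pics; ls; python3 - <<'E'
from plant import bot
import cv2,numpy as np
print(bot.observe())
for n in ("side","top"):
    f=bot.grab_frame(n); cv2.imwrite(f"pics/{n}0.png",cv2.resize(f,(800,600),interpolation=cv2.INTER_CUBIC)); cv2.imwrite(f"{n}_raw.png",f)
    p=bot.camera_params(n); print(n,p['mtx'],p['R'],p['t'],-p['R'].T@p['t'])
E
```

```text
pics
{'time': 0.0, 'q': array([-69.62167834,  27.37662665,   1.28056434,  89.17948768,
        -0.6596322 ,  63.55825456,  -4.76248039]), 'qvel': array([ 0.08585691, -0.02968111,  0.03668015,  0.07951581, -0.06820472,
       -0.04019264, -0.04276538]), 'joint_torque': array([-2.05038609e-04, -5.96439779e+01,  1.60787389e+00, -2.81205457e+01,
        1.24592695e-02,  9.08956106e-03,  2.57656740e-05]), 'tool_pos': array([0.30169579, 0.60316944, 0.24130751]), 'eef_rot': array([-1.79893251e+02,  7.62787393e-03,  1.53427182e+02]), 'wrist_force': array([ 0.57706889, -0.66724338,  0.26427797]), 'moment': array([-0.02947862,  0.01256098,  0.01317839]), 'grasp_force': 0.0, 'gripper_width': 0.08527158222322366}
side [[409.44633245   0.         250.629181  ]
 [  0.         409.44633245 188.83267108]
 [  0.           0.           1.        ]] [[ 0.99537573 -0.09602579 -0.00248904]
 [-0.07225248 -0.7313706  -0.67814204]
 [ 0.06329872  0.67518597 -0.73492665]] [-0.53152241  0.1877898   1.25021319] [ 0.4634959  -0.75782233  1.04484016]
top [[428.19736122   0.         253.83763736]
 [  0.         428.19736122 194.01194603]
 [  0.           0.           1.        ]] [[ 0.00327003 -0.99999184  0.00237359]
 [-0.99867341 -0.00338768 -0.05138042]
 [ 0.05138805 -0.00220243 -0.99867633]] [0.02056715 0.54858484 1.43212327] [0.47419582 0.02557955 1.45836532]
```

View pics/top0.png

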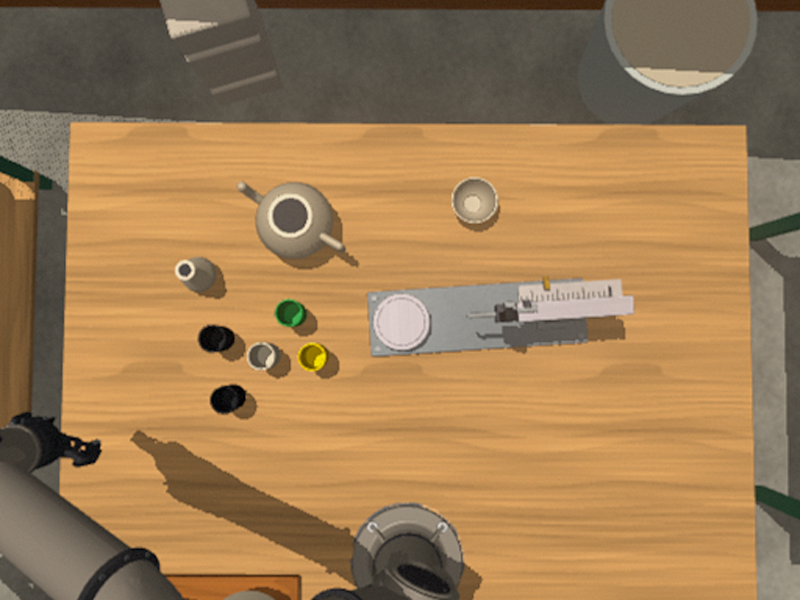

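View pics/side0.png

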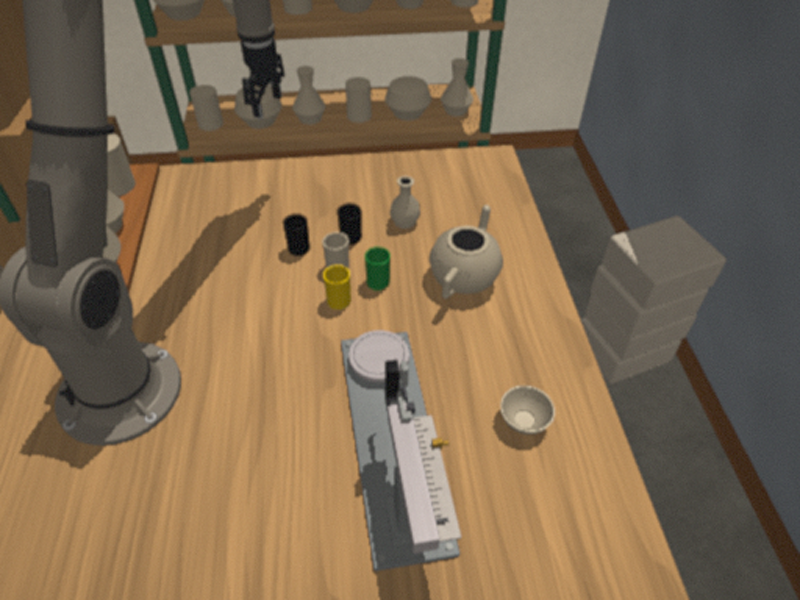

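Top picture, 800x600 pixels. Beaker-like candidates are black (216,338), black (228,398), green (290,312), yellow (312,356) and grey clay (262,356). The clay one is the only one that fits. The wheel is at (401,321), the handle at (506,313) and the rider at (547,284). I'll confirm these with a crop.

```bash
cat > h.py <<'E'
import numpy as np,cv2
from plant import bot
def ray(p,uv,z):
    d=p['R'].T@np.linalg.solve(p['mtx'],[uv[0],uv[1],1.]); c=-p['R'].T@p['t']
    return c+d*(z-c[2])/d[2]
def proj(p,X):
    c=p['R']@np.asarray(X)+p['t']; q=p['mtx']@c; return q[:2]/q[2]
E
python3 - <<'E'
from h import *
p=bot.camera_params('top'); s=1.5625
for n,uv,z in [('beaker rim',(262,355),.085),('wheel',(401,321),.04),('handle top',(506,313),.262),('rider',(547,284),.171),('green',(290,312),.085),('yellow',(312,356),.085),('blk',(216,338),.085),('blk2',(228,398),.085),('plateTL',(368,293),.012),('plateBL',(372,356),.012),('sleeveend',(633,305),.193)]:
    print(n,ray(p,np.array(uv)/s,z).round(4))
f=cv2.imread('top_raw.png')
a=cv2.resize(f[185:265,125:225],(500,400),interpolation=cv2.INTER_CUBIC)[:240]
a=cv2.resize(f[190:265,125:285],(800,375)[:2],interpolation=cv2.INTER_CUBIC)
b=cv2.resize(f[172:215,285:410],(800,275),interpolation=cv2.INTER_CUBIC)[:225]
b=cv2.resize(f[174:208,290:410],(794,225),interpolation=cv2.INTER_CUBIC)
b=cv2.copyMakeBorder(b,0,0,0,6,0)
cv2.imwrite('pics/crop1.png',np.vstack([a,b]))
E
```

```text
beaker rim [0.4377 0.2977 0.085 ]
wheel [0.5093 0.013  0.04  ]
handle top [ 0.5188 -0.1729  0.262 ]
rider [ 0.5784 -0.2675  0.171 ]
green [0.5259 0.2414 0.085 ]
yellow [0.436  0.1954 0.085 ]
blk [0.4721 0.3923 0.085 ]
blk2 [0.35   0.3658 0.085 ]
plateTL [0.5704 0.0845 0.012 ]
plateBL [0.4343 0.0751 0.012 ]
sleeveend [ 0.5373 -0.4252  0.193 ]
```

View pics/crop1.png

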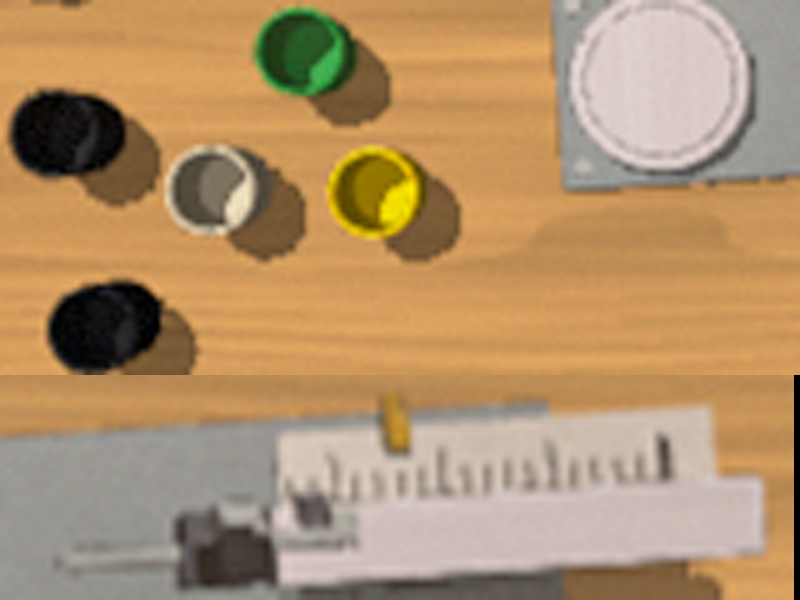

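The crop confirms the clay beaker rim at crop (212,190), world about (0.438,0.297). The gauge yaw is about 3.8°. Moving above the beaker.

{"fn": "apply_moves", "kwargs": {"grip": [0.085,0.085,0.085,0.085,0.085,0.085,0.085,0.085], "translation": [[-0.032,-0.0266,0.003],[-0.032,-0.0266,0.003],[-0.032,-0.0266,0.003],[-0.032,-0.0266,0.003],[-0.032,-0.0266,0.003],[-0.032,-0.0266,0.003],[-0.032,-0.0266,0.003],[-0.032,-0.0266,0.003]], "delta_rot": [[0,0,0],[0,0,0],[0,0,0],[0,0,0],[0,0,0],[0,0,0],[0,0,0],[0,0,0]], "grip_force": 30}}

```text
time: 0.9
tool_pos: [0.436, 0.2971, 0.218]
eef_rot: [-180.0, -0.0, 153.4]
wrist_force: [0.6, -0.1, 0.5]
gripper_width: 0.085
grasp_force: 0.0
```

{"fn": "apply_moves", "kwargs": {"grip": [0.085,0.085,0.085,0.085,0.085,0.085,0.085,0.085], "translation": [[0,0,0],[0,0,0],[0,0,0],[0,0,0],[0,0,0],[0,0,0],[0,0,0],[0,0,0]], "delta_rot": [[0,0,0.132],[0,0,0.132],[0,0,0.132],[0,0,0.132],[0,0,0.132],[0,0,0.132],[0,0,0],[0,0,0]]}}

```text
time: 1.7
tool_pos: [0.4355, 0.2988, 0.2181]
eef_rot: [-180.0, 0.0, 108.3]
wrist_force: [0.3, -0.1, -0.4]
gripper_width: 0.0848
grasp_force: 0.0
```

```bash
cat >> h.py <<'E'
from scipy.spatial.transform import Rotation as Ro
def tool(target,yaw=None):
    o=bot.observe(); R=Ro.from_euler('xyz',o['eef_rot'],degrees=True)
    print('t',round(o['time'],2),'pos',o['tool_pos'].round(4),'rot',o['eef_rot'].round(2),'tool shift',R.inv().apply(np.array(target)-o['tool_pos']).round(4), 'tool z turn', None if yaw is None else round(-np.radians(yaw-o['eef_rot'][2]),4),'w',round(o['gripper_width'],4),'gf',round(o['grasp_force'],1),'F',o['wrist_force'].round(1))
E
python3 - <<'E'
from h import *
tool([.4375,.2965,.12],108)
p=bot.camera_params('wrist'); f=bot.grab_frame('wrist'); cv2.imwrite('pics/w1.png',f)
print(proj(p,[.4375,.2975,.085]), -p['R'].T@p['t'])
np.savez('w1.npz',**p)
E
```

```text
t 1.7 pos [0.4355 0.2988 0.2181] rot [-1.7998e+02  1.0000e-02  1.0826e+02] tool shift [-0.0028  0.0012  0.0981] tool z turn 0.0045 w 0.0848 gf 0.0 F [ 0.3 -0.1 -0.4]
[259.29180362 183.81801152] [0.412189   0.36775524 0.34958807]
```

View pics/w1.png

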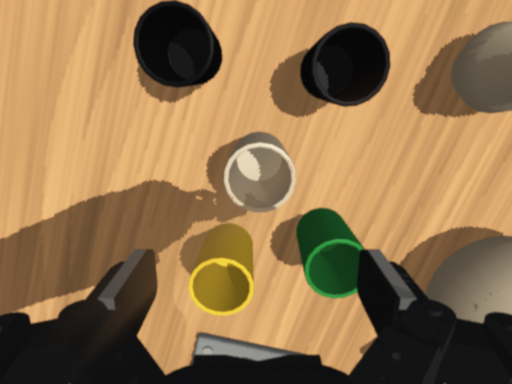

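The wrist picture shows the clay rim centred near (259,176), with black, green and yellow around it.

```bash
python3 - <<'E'
from h import *
p=np.load('w1.npz'); 
for uv in [(259,176),(223.5,176),(295,176),(259,141),(259,211)]: print(ray(p,uv,.085).round(4))
print(ray(bot.camera_params('top'),(167.5,228.0),.085))
tool([.4375,.2965,.12],108)
E
```

```text
[0.4353 0.3035 0.085 ]
[0.4086 0.2947 0.085 ]
[0.4623 0.3125 0.085 ]
[0.4265 0.3298 0.085 ]
[0.4445 0.2756 0.085 ]
[0.43512529 0.29821408 0.085     ]
t 1.75 pos [0.4356 0.2988 0.2181] rot [-1.7998e+02  1.0000e-02  1.0823e+02] tool shift [-0.0028  0.0011  0.0981] tool z turn 0.0041 w 0.0851 gf 0.0 F [ 0.2 -0.5  0.1]
```

{"fn": "apply_moves", "kwargs": {"grip": [0.085,0.085,0.085,0.085,0.085,0.085,0.085,0.085], "translation": [[0.002,0,0.02],[0,0,0.025],[0,0,0.025],[0,0,0.025],[0,0,0.025],[0,0,0.025],[0,0,0.02],[0,0,0]], "delta_rot": [[0,0,0],[0,0,0],[0,0,0],[0,0,0],[0,0,0],[0,0,0],[0,0,0],[0,0,0]]}}

```text
time: 2.55
tool_pos: [0.4335, 0.2996, 0.051]
eef_rot: [-179.7, 0.1, 108.2]
wrist_force: [0.0, -0.1, -0.2]
gripper_width: 0.0852
grasp_force: 0.0
```

{"fn": "apply_moves", "kwargs": {"grip": [0.075,0.066,0.06,0.055,0.05,0.05,0.05,0.05], "translation": [[0,0,0],[0,0,0],[0,0,0],[0,0,0],[0,0,0],[0,0,0],[0,0,0],[0,0,0]], "delta_rot": [[0,0,0],[0,0,0],[0,0,0],[0,0,0],[0,0,0],[0,0,0],[0,0,0],[0,0,0]]}}

```text
time: 3.35
tool_pos: [0.4362, 0.3016, 0.0548]
eef_rot: [179.8, -0.1, 108.1]
wrist_force: [0.0, -0.9, 5.9]
gripper_width: 0.0576
grasp_force: 30.8
```

```bash
python3 - <<'E'
from h import *
tool([.4355,.301,.2],90)
E
```

```text
t 3.35 pos [0.4362 0.3016 0.0548] rot [ 1.7984e+02 -7.0000e-02  1.0805e+02] tool shift [-1.000e-04 -4.000e-04 -1.452e-01] tool z turn 0.315 w 0.0576 gf 30.8 F [ 0.  -0.9  5.9]
```

{"fn": "apply_moves", "kwargs": {"grip": [0.05,0.05,0.05,0.05,0.05,0.05,0.05,0.05], "translation": [[0,0,-0.01],[0,0,-0.02],[0,0,-0.025],[0,0,-0.025],[0,0,-0.025],[0,0,-0.025],[0,0,-0.01],[0,0,0]], "delta_rot": [[0,0,0],[0,0,0],[0,0,0],[0,0,0.06],[0,0,0.06],[0,0,0.06],[0,0,0.06],[0,0,0]]}}

```text
time: 4.15
tool_pos: [0.4357, 0.3013, 0.1956]
eef_rot: [179.8, -0.1, 94.3]
wrist_force: [0.6, -0.6, -1.7]
gripper_width: 0.0574
grasp_force: 32.6
```

```bash
python3 - <<'E'
from h import *
tool([.509,.06,.19],94)
E
```

```text
t 4.15 pos [0.4357 0.3013 0.1956] rot [ 1.7985e+02 -1.5000e-01  9.4270e+01] tool shift [-0.2461  0.0551  0.0051] tool z turn 0.0048 w 0.0574 gf 32.6 F [ 0.6 -0.6 -1.7]
```

{"fn": "apply_moves", "kwargs": {"grip": [0.05,0.05,0.05,0.05,0.05,0.05,0.05,0.05], "translation": [[-0.02,0.005,0],[-0.035,0.008,0],[-0.045,0.01,0],[-0.045,0.01,0],[-0.045,0.01,0],[-0.035,0.008,0],[-0.02,0.004,0],[0,0,0]], "delta_rot": [[0,0,0],[0,0,0],[0,0,0],[0,0,0],[0,0,0],[0,0,0],[0,0,0],[0,0,0]]}}

```text
time: 4.95
tool_pos: [0.5082, 0.0565, 0.1929]
eef_rot: [-179.9, 0.1, 94.0]
wrist_force: [0.0, 0.5, -1.5]
gripper_width: 0.0573
grasp_force: 32.6
```

```bash
python3 - <<'E'
from h import *
tool([.5093,.013,.19],94)
p=bot.camera_params('wrist'); f=bot.grab_frame('wrist'); q=bot.camera_params('top');g=bot.grab_frame('top')
cv2.imwrite('pics/w2.png',np.hstack([cv2.resize(f,(600,450)),cv2.resize(g[150:270,217:270],(199,450))]))
np.savez('w2.npz',**p); print(proj(p,[.5093,.013,.04]))
E
```

```text
t 4.95 pos [0.5082 0.0565 0.1929] rot [-1.7994e+02  9.0000e-02  9.4050e+01] tool shift [-0.0435 -0.0019  0.0029] tool z turn 0.0008 w 0.0573 gf 32.6 F [ 0.   0.5 -1.5]
[255.02306618 222.64186375]
```

View pics/w2.png

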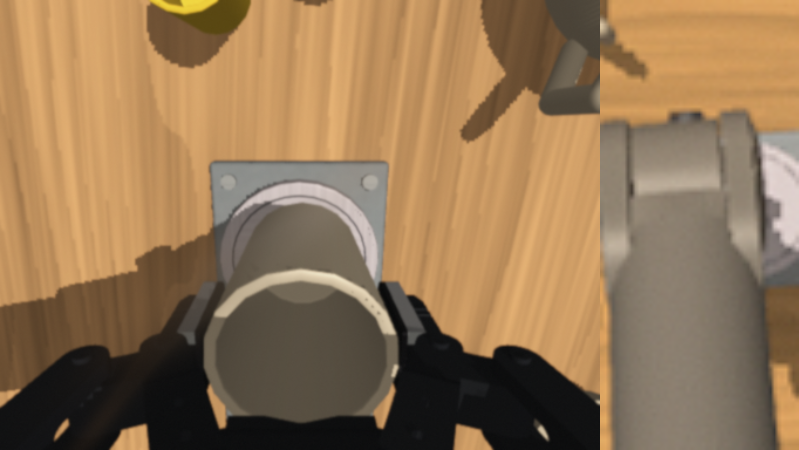

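The held beaker is upright over the wheel. The plate's +y corners are at (211,162) and (388,162) in the 600-wide view, and the wheel's far edge is at (299,181).

```bash
python3 - <<'E'
from h import *
p=np.load('w2.npz'); s=600/512
a=ray(p,np.array([211,162])/s,.012);b=ray(p,np.array([388,162])/s,.012);w=ray(p,np.array([299,181])/s,.04)
l=ray(p,np.array([220,250])/s,.04);r=ray(p,np.array([379,250])/s,.04)
print(a.round(4),b.round(4),np.linalg.norm(a-b),w.round(4),l.round(4),r.round(4))
d=(b-a)/np.linalg.norm(b-a); yd=np.array([-d[1],d[0],0]); print('yaw',np.degrees(np.arctan2(d[1],d[0])),'wheel from corners',(a+b)/2-.07*yd,'from edge',w-.06*yd)
f=ray(p,np.array([301,270])/s,.0833+.0827+.0583); print('rim front',f)
E
```

```text
[0.4366 0.0786 0.012 ] [0.5728 0.0883 0.012 ] 0.13654272401908715 [0.5051 0.0741 0.04  ] [0.4497 0.0175 0.04  ] [0.5686 0.0261 0.04  ]
yaw 4.0875333448929725 wheel from corners [0.50969364 0.01364695 0.012     ] from edge [0.50941083 0.01420764 0.04      ]
rim front [0.50580309 0.08574375 0.2243    ]
```

{"fn": "apply_moves", "kwargs": {"grip": [0.05,0.05,0.05,0.05,0.05,0.05,0.05,0.05], "translation": [[-0.015,-0.0017,0.002],[-0.02,0,0.01],[-0.008,0,0.018],[0,0,0.02],[0,0,0.02],[0,0,0.015],[0,0,0.005],[0,0,0]], "delta_rot": [[0,0,0],[0,0,0],[0,0,0],[0,0,0],[0,0,0],[0,0,0],[0,0,0],[0,0,0]]}}

```text
time: 5.85
tool_pos: [0.5091, 0.0188, 0.1026]
eef_rot: [-179.9, -0.0, 94.4]
wrist_force: [1.0, -0.0, -0.9]
gripper_width: 0.0572
grasp_force: 32.6
```

```bash
python3 - <<'E'
from h import *
tool([.5095,.0137,.0948],94)
E
```

```text
t 5.85 pos [0.5091 0.0188 0.1026] rot [-1.7989e+02 -1.0000e-02  9.4430e+01] tool shift [-0.0051  0.      0.0078] tool z turn 0.0075 w 0.0572 gf 32.6 F [ 1.  -0.  -0.9]
```

{"fn": "apply_moves", "kwargs": {"grip": [0.05,0.05,0.05,0.05,0.05,0.05,0.05,0.05], "translation": [[-0.004,0,0],[0,0,0.002],[0,0,0.002],[0,0,0.002],[0,0,0.001],[0,0,0],[0,0,0],[0,0,0]], "delta_rot": [[0,0,0],[0,0,0],[0,0,0],[0,0,0],[0,0,0],[0,0,0],[0,0,0],[0,0,0]]}}

```text
time: 6.65
tool_pos: [0.5102, 0.0136, 0.0963]
eef_rot: [180.0, -0.0, 94.3]
wrist_force: [-0.9, -0.6, -0.9]
gripper_width: 0.0575
grasp_force: 32.6
```

```bash
python3 - <<'E'
from h import *
tool([.5095,.0137,.0948],94)
E
```

```text
t 6.65 pos [0.5102 0.0136 0.0963] rot [179.99  -0.    94.3 ] tool shift [ 0.0001 -0.0007  0.0015] tool z turn 0.0052 w 0.0575 gf 32.6 F [-0.9 -0.6 -0.9]
```

{"fn": "apply_moves", "kwargs": {"grip": [0.05,0.05,0.05,0.05,0.05,0.05,0.05,0.05], "translation": [[0,-0.0005,0.001],[0,0,0],[0,0,0.001],[0,0,0],[0,0,0],[0,0,0],[0,0,0],[0,0,0]], "delta_rot": [[0,0,0],[0,0,0],[0,0,0],[0,0,0],[0,0,0],[0,0,0],[0,0,0],[0,0,0]]}}

```text
time: 7.45
tool_pos: [0.5098, 0.0134, 0.0947]
eef_rot: [180.0, -0.0, 94.3]
wrist_force: [-1.4, 0.5, 5.4]
gripper_width: 0.0568
grasp_force: 32.7
```

{"fn": "apply_moves", "kwargs": {"grip": [0.059,0.062,0.066,0.07,0.078,0.085,0.085,0.085], "translation": [[0,0,0],[0,0,0],[0,0,0],[0,0,0],[0,0,0],[0,0,0],[0,0,0],[0,0,0]], "delta_rot": [[0,0,0],[0,0,0],[0,0,0],[0,0,0],[0,0,0],[0,0,0],[0,0,0],[0,0,0]]}}

```text
time: 8.25
tool_pos: [0.5096, 0.0135, 0.0943]
eef_rot: [180.0, -0.0, 94.3]
wrist_force: [-0.1, -1.0, 0.6]
gripper_width: 0.0852
grasp_force: 0.0
```

{"fn": "apply_moves", "kwargs": {"grip": [0.085,0.085,0.085,0.085,0.085,0.085,0.085,0.085], "translation": [[0,0,-0.01],[0,0,-0.02],[0,0,-0.03],[0,0,-0.035],[0,0,-0.04],[0,0,-0.04],[0,0,-0.04],[0,0,-0.03]], "delta_rot": [[0,0,0],[0,0,0],[0,0,0],[0,0,0],[0,0,0],[0,0,0],[0,0,0],[0,0,0]]}}

```text
time: 9.05
tool_pos: [0.5098, 0.0131, 0.3428]
eef_rot: [179.8, -0.0, 94.3]
wrist_force: [1.0, 0.5, -0.3]
gripper_width: 0.0852
grasp_force: 0.0
```

```bash
python3 - <<'E'
from h import *
a=np.radians(4); yd=np.array([-np.sin(a),np.cos(a),0]); w=np.array([.5095,.0137,0])
h=w-.195*yd; print('handle',h)
tool([h[0],h[1]+.03,.345],94)
E
```

```text
handle [ 0.52310251 -0.18082499  0.        ]
t 9.05 pos [0.5098 0.0131 0.3428] rot [ 1.7982e+02 -4.0000e-02  9.4260e+01] tool shift [-0.1645  0.0011 -0.0024] tool z turn 0.0045 w 0.0852 gf 0.0 F [ 1.   0.5 -0.3]
```

{"fn": "apply_moves", "kwargs": {"grip": [0.085,0.085,0.085,0.085,0.085,0.085,0.085,0.085], "translation": [[-0.02,0,0],[-0.03,0,0],[-0.035,0,0],[-0.035,0,0],[-0.03,0,0],[-0.014,0.001,0],[0,0,0],[0,0,0]], "delta_rot": [[0,0,0],[0,0,0],[0,0,0],[0,0,0],[0,0,0],[0,0,0],[0,0,0],[0,0,0]]}}

```text
time: 9.85
tool_pos: [0.5227, -0.1494, 0.3395]
eef_rot: [-180.0, -0.0, 94.3]
wrist_force: [0.9, -0.1, -0.3]
gripper_width: 0.0849
grasp_force: 0.0
```

```bash
python3 - <<'E'
from h import *
tool([.5231,-.1808,.243],94)
p=bot.camera_params('wrist'); f=bot.grab_frame('wrist'); g=bot.grab_frame('side')
sg=g[230:370,200:320]
cv2.imwrite('pics/w3.png',np.hstack([cv2.resize(f,(512,384)),cv2.resize(cv2.resize(sg,None,fx=2.4,fy=2.4,interpolation=cv2.INTER_CUBIC),(288,384))]))
np.savez('w3.npz',**p); print(proj(p,[.5231,-.1808,.262]), proj(p,[.5095,.0137,.125]))
cv2.imwrite('side1.png',g)
E
```

```text
t 9.85 pos [ 0.5227 -0.1494  0.3395] rot [-1.800e+02 -3.000e-02  9.428e+01] tool shift [-0.0314 -0.002   0.0965] tool z turn 0.005 w 0.0849 gf 0.0 F [ 0.9 -0.1 -0.3]
[254.17578515 248.92283288] [256.00023096 -21.37281964]
```

View pics/w3.png

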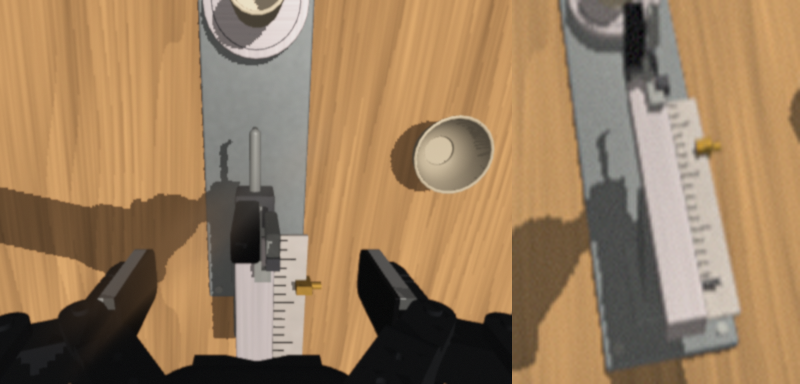

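The beaker is standing on the wheel. In the wrist view the handle block is at x 231–278 and the rider's inner end at (297,286). In the side crop the rider is at (697,147) and the pointer at (711,284).

```bash
python3 - <<'E'
from h import *
p=np.load('w3.npz'); q=bot.camera_params('side'); t=bot.camera_params('top')
a=np.radians(4); yd=np.array([-np.sin(a),np.cos(a),0]); xd=np.array([np.cos(a),np.sin(a),0]); o=np.array([.5095,.0137,0])-.18*yd
G=lambda X:np.array([(X-o)@xd,(X-o)@yd,X[2]]).round(4)
R=lambda u,v:((u-512)/2.4+200,230+v/2.743)
for n,pp,uv,z in [('rider w',p,(298,286),.171),('rider s',q,R(698,147),.171),('rider t',t,(290+399/6.617,174+(447-375)/6.617),.171),
 ('ptr s',q,R(711,284),.172),('ptr t',t,(290+665/6.617,174+(455-375)/6.617),.172),('hL',p,(231,240),.262),('hR',p,(278,240),.258),('hBack',p,(246,262),.262),('hfront',p,(246,203),.262),('rod tip',p,(255,130),.175),('plate front R',p,(308,236),.165)]:
  print(n,G(ray(pp,uv,z)))
E
```

```text
rider w [ 0.0431 -0.1004  0.171 ]
rider s [ 0.0438 -0.1058  0.171 ]
rider t [ 0.0397 -0.1052  0.171 ]
ptr s [ 0.0297 -0.2282  0.172 ]
ptr t [ 0.028  -0.2256  0.172 ]
hL [-0.0153 -0.0086  0.262 ]
hR [ 0.016  -0.0103  0.258 ]
hBack [-0.0055 -0.0247  0.262 ]
hfront [-0.0053  0.0173  0.262 ]
rod tip [-1.00e-04  5.32e-02  1.75e-01]
plate front R [ 0.0514 -0.0492  0.165 ]
```

{"fn": "apply_moves", "kwargs": {"grip": [0.085,0.085,0.085,0.085,0.085,0.085,0.085,0.085], "translation": [[-0.015,-0.002,0],[-0.0164,-0.002,0],[0,0,0.01],[0,0,0.02],[0,0,0.025],[0,0,0.025],[0,0,0.02],[0,0,0.01]], "delta_rot": [[0,0,0],[0,0,0],[0,0,0],[0,0,0],[0,0,0],[0,0,0],[0,0,0],[0,0,0]]}}

```text
time: 10.75
tool_pos: [0.5203, -0.1793, 0.2268]
eef_rot: [-179.8, -0.1, 94.4]
wrist_force: [-0.6, -0.4, 0.6]
gripper_width: 0.085
grasp_force: 0.0
```

{"fn": "apply_moves", "kwargs": {"grip": [0.085,0.085,0.07,0.06,0.05,0.045,0.04,0.04], "translation": [[0,0,0],[0,0,0],[0,0,0],[0,0,0],[0,0,0],[0,0,0],[0,0,0],[0,0,0]], "delta_rot": [[0,0,0],[0,0,0],[0,0,0],[0,0,0],[0,0,0],[0,0,0],[0,0,0],[0,0,0]]}}

```text
time: 11.55
tool_pos: [0.5213, -0.1816, 0.2293]
eef_rot: [180.0, -0.0, 94.3]
wrist_force: [-1.0, 0.5, -0.3]
gripper_width: 0.0399
grasp_force: 0.0
```

```bash
python3 - <<'E'
from h import *
tool([.521,-.181,.228],94)
E
```

```text
t 11.55 pos [ 0.5213 -0.1816  0.2293] rot [180.    -0.    94.29] tool shift [ 0.0006 -0.0002  0.0013] tool z turn 0.0051 w 0.0399 gf 0.0 F [-1.   0.5 -0.3]
```

{"fn": "apply_moves", "kwargs": {"grip": [0.036,0.033,0.03,0.027,0.024,0.02,0.02,0.02], "translation": [[0,0,0],[0,0,0],[0,0,0],[0,0,0],[0,0,0],[0,0,0],[0,0,0],[0,0,0]], "delta_rot": [[0,0,0],[0,0,0],[0,0,0],[0,0,0],[0,0,0],[0,0,0],[0,0,0],[0,0,0]], "grip_force": 35}}

```text
time: 12.35
tool_pos: [0.5207, -0.1817, 0.2301]
eef_rot: [-180.0, -0.1, 94.2]
wrist_force: [-5.2, 1.8, 9.2]
gripper_width: 0.0271
grasp_force: 33.9
```

```bash
python3 - <<'E'
from h import *
tool([.521,-.181,.228],94)
E
```

```text
t 12.35 pos [ 0.5207 -0.1817  0.2301] rot [-1.7999e+02 -7.0000e-02  9.4220e+01] tool shift [0.0006 0.0004 0.0021] tool z turn 0.0039 w 0.0271 gf 33.9 F [-5.2  1.8  9.2]
```

{"fn": "apply_moves", "kwargs": {"grip": [0.02,0.02,0.02,0.02,0.02,0.02,0.02,0.02], "translation": [[0.004,0,0],[0.008,0,0],[0.01,0,0],[0.01,0,0],[0.01,0,0],[0.01,0,0],[0.008,0,0],[0,0,0]], "delta_rot": [[0,0,0],[0,0,0],[0,0,0],[0,0,0],[0,0,0],[0,0,0],[0,0,0],[0,0,0]]}}

```text
time: 13.15
tool_pos: [0.5165, -0.1223, 0.2301]
eef_rot: [180.0, 0.0, 94.3]
wrist_force: [-3.2, -2.7, 7.7]
gripper_width: 0.0267
grasp_force: 36.1
```

{"fn": "apply_moves", "kwargs": {"grip": [0.02,0.02,0.02,0.02,0.02,0.02,0.02,0.02], "translation": [[0.008,0,0],[0.01,0,0],[0.01,0,0],[0.01,0,0],[0.01,0,0],[0.008,0,0],[0.004,0,0],[0,0,0]], "delta_rot": [[0,0,0],[0,0,0],[0,0,0],[0,0,0],[0,0,0],[0,0,0],[0,0,0],[0,0,0]]}}

```text
time: 13.95
tool_pos: [0.5123, -0.0631, 0.2301]
eef_rot: [179.9, 0.1, 94.2]
wrist_force: [-2.6, -4.4, 6.4]
gripper_width: 0.0263
grasp_force: 36.7
```

```bash
python3 - <<'E'
from h import *
tool([.5124,-.0606,.228],94)
g=bot.grab_frame('side'); t=bot.grab_frame('top')
cv2.imwrite('side2.png',g); cv2.imwrite('top2.png',t)
a=cv2.resize(g[250:350,240:310],(420,600),interpolation=cv2.INTER_CUBIC)
b=cv2.resize(t[160:230,320:410],(380,296),interpolation=cv2.INTER_CUBIC)
b=cv2.copyMakeBorder(b,0,304,0,0,0)
cv2.imwrite('pics/p1.png',np.hstack([a,b]))
E
```

```text
t 13.95 pos [ 0.5123 -0.0631  0.2301] rot [1.7994e+02 6.0000e-02 9.4230e+01] tool shift [0.0024 0.0003 0.0021] tool z turn 0.004 w 0.0263 gf 36.7 F [-2.6 -4.4  6.4]
```

View pics/p1.png

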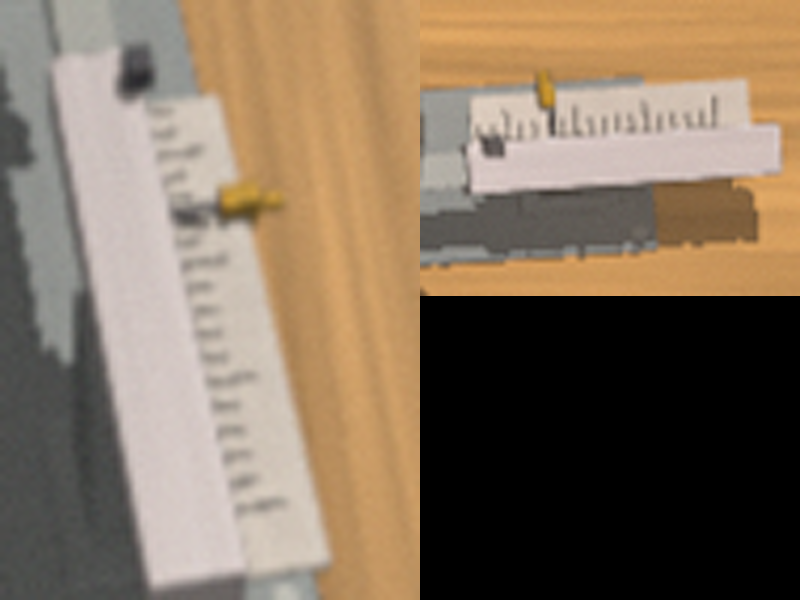

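The pointer sits slightly behind the rider: in the side view it is at (218,208) and the rider's inner end at (221,203). In the top view it's at (552,108) against (547,103). I estimate 2 mm, so I'll advance and zoom in.

{"fn": "apply_moves", "kwargs": {"grip": [0.02,0.02,0.02,0.02,0.02,0.02,0.02,0.02], "translation": [[0.001,0,0],[0.001,0,0],[0,0,0],[0,0,0],[0,0,0],[0,0,0],[0,0,0],[0,0,0]], "delta_rot": [[0,0,0],[0,0,0],[0,0,0],[0,0,0],[0,0,0],[0,0,0],[0,0,0],[0,0,0]]}}

```text
time: 14.85
tool_pos: [0.5122, -0.0618, 0.2301]
eef_rot: [179.9, 0.1, 94.2]
wrist_force: [-3.1, -3.4, 6.7]
gripper_width: 0.0266
grasp_force: 36.5
```

```bash
python3 - <<'E'
from h import *
tool([.5124,-.0606,.228],94)
g=bot.grab_frame('side').astype(float); t=bot.grab_frame('top').astype(float)
for _ in range(3): g+=bot.grab_frame('side'); t+=bot.grab_frame('top')
g=(g/4).astype(np.uint8); t=(t/4).astype(np.uint8)
a=cv2.resize(g[270:300,260:300],None,fx=10,fy=10,interpolation=cv2.INTER_CUBIC)
b=cv2.resize(t[172:202,335:375],None,fx=10,fy=10,interpolation=cv2.INTER_CUBIC)
c=cv2.resize(t[130:230,190:323],(400,300),interpolation=cv2.INTER_CUBIC); d=cv2.resize(g[195:270,210:310],(400,300),interpolation=cv2.INTER_CUBIC)
cv2.imwrite('pics/p2.png',np.vstack([np.hstack([a,b]),np.hstack([d,c])]))
# predicted px of scale lines in gauge frame
an=np.radians(4); yd=np.array([-np.sin(an),np.cos(an),0]); xd=np.array([np.cos(an),np.sin(an),0]); o=np.array([.5095,.0137,0])-.18*yd
for n,off in (('side',(260,270)),('top',(335,172))):
  p=bot.camera_params(n)
  for x in (.025,.04):
    print(n,x,[((proj(p,o+x*xd+y*yd+[0,0,.171])-off)*10).round(0) for y in (-.11,-.105,-.10)])
E
```

```text
t 14.85 pos [ 0.5122 -0.0618  0.2301] rot [1.7993e+02 8.0000e-02 9.4180e+01] tool shift [0.0012 0.0003 0.0021] tool z turn 0.0031 w 0.0266 gf 36.5 F [-3.1 -3.4  6.7]
side 0.025 [array([101., 163.]), array([ 97., 145.]), array([ 93., 126.])]
side 0.04 [array([163., 154.]), array([159., 135.]), array([154., 117.])]
top 0.025 [array([173., 176.]), array([156., 177.]), array([140., 178.])]
top 0.04 [array([169., 127.]), array([152., 128.]), array([136., 129.])]
```

View pics/p2.png

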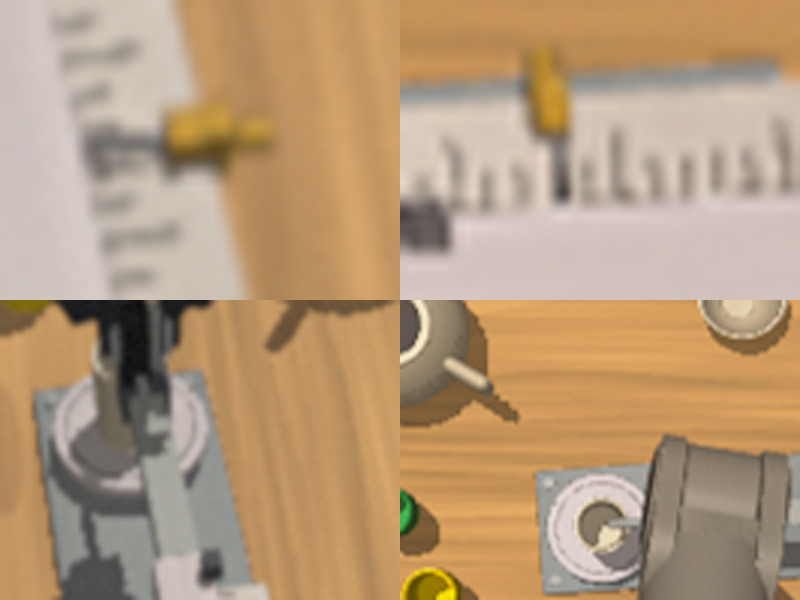

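The pointer is level with the rider to within about 1 mm in both views. The beaker is standing on the wheel and the handle is still squeezed. I'll let it settle, then hand in.

{"fn": "apply_moves", "kwargs": {"grip": [0.02,0.02,0.02,0.02,0.02,0.02,0.02,0.02], "translation": [[0.0005,0,0],[0,0,0],[0,0,0],[0,0,0],[0,0,0],[0,0,0],[0,0,0],[0,0,0]], "delta_rot": [[0,0,0],[0,0,0],[0,0,0],[0,0,0],[0,0,0],[0,0,0],[0,0,0],[0,0,0]]}}

```text
time: 16.05
tool_pos: [0.5122, -0.0615, 0.2301]
eef_rot: [179.9, 0.1, 94.2]
wrist_force: [-1.6, -4.3, 5.5]
gripper_width: 0.0264
grasp_force: 36.4
```

```bash
python3 - <<'E'
from plant import bot
print(bot.observe()['tool_pos'],bot.finish_job())
E
```

```text
the job is handed in; nothing more can be done
[ 0.51220469 -0.06145217  0.23011172] None
```

I handed the job in at about 16 s, and no verdict came back: the beaker is standing on the wheel, and the handle is held squeezed with the pointer within about 1 mm of the rider by the camera views.

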